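Lever a filter basket out of a portafilter and tare it on the scale

TASK

The metal filter basket is snapped tight into the portafilter on the wooden stand. With the blue-handled lever resting on the stand's bar, prise the basket up by its lip until it snaps free of its catches (do not pull it free with the fingers), then lay the lever flat on the table. Lift the basket out, stand it upright on the pan of the kitchen scale, let go of it and press the scale's red tare button, disturbing nothing else.

Things in the scene. Friction and masses are not known exactly. Their poses are not given: they have to be found in the camera images.
- stand: Fixed wooden base (160 x 92 x 12 mm) carrying an upright steel portafilter cup (62 mm outside diameter, top edge 91 mm above the table) with a black handle that sticks out to 150 mm from its axis at 72 mm height, 30 degrees from +x toward +y. Origin on the table under the cup's axis; -x points to the fulcrum bar, z up.
- bar_top (a point): Middle of the top of the stand's fulcrum bar: a horizontal steel rod 8 mm thick along the stand's y, 50 mm free between its two end posts (which rise 4 mm higher); stand frame [-80, 0, 83] mm. The lip's underside lies 8 mm above it in height.
- basket: Loose metal filter basket, 110 g, open at the top, 28 mm high: wall 46 mm in diameter (bottom 40 mm), 4 mm thick rim of 66 mm diameter at height 24 to 28 mm, which sits on the cup's edge and overhangs it by 2 mm. Origin at the centre of its bottom, z up; -x points along the pry lip. At the start it is seated in the cup, its origin 67 mm above the table.
- lip (a point): On the underside of the basket's pry lip, a flat tongue 22 mm wide and 4 mm thick that sticks out from the rim toward the stand's bar, to 46 mm from the basket's axis; the point lies 42 mm from the axis. The room under the lip is free from the cup's wall (31 mm from the axis) outward.
- lever: Loose lever 200 mm long lying on the table, 120 g: blade of flat steel 16 mm wide, 4 mm thick and 110 mm long toward +x, blue handle 90 x 20 x 22 mm toward -x; underside of blade and handle in one plane. Origin in that underside at mid length, z up.
- lever_tip (a point): End of the lever's blade at mid thickness, 100 mm from the origin along +x, 2 mm above the underside.
- lever_grip (a point): Point to grip the handle across its 20 mm width, 30 mm from the origin along -x, 21 mm above the underside.
- scale: Fixed digital kitchen scale 145 x 225 x 35 mm, light coloured, with a square white pan on its +y part and a display and two buttons at its -y end. Origin at the centre of its underside, z up, its own x and y axes in the table's plane.
- pan_center (a point): Centre of the pan's top, 35 mm above the table; the pan is 140 x 144 mm.
- tare_top (a point): Centre of the top of the red tare button (17 mm wide, 30 mm above the table, standing 1.5 mm proud of the panel; about 4 N presses it flush), the one of the two buttons nearer to the scale's long middle line; its white neighbour 24 mm farther along the scale's +x is not needed. Scale frame [22, -70, 30] mm.
- scale_tare (a joint): Travel of the tare button, m: 0 up, 0.0015 fully pressed; sprung.
- egg_cup: Bystander: small metal cup 67 mm wide and 42 mm high, origin at the centre of its bottom.
- spice_a: Bystander: spice jar with a dark cap, 45 mm wide and 105 mm high, origin at the centre of its bottom.
- dial_timer: Bystander: red and white kitchen timer 66 mm wide and 55 mm high, origin at the centre of its bottom.
- cup_top (a point): Centre of the cup's mouth, 91 mm above the table. Two sprung balls inside the cup's -x half sit over two beads of the basket. Prised up about 7 mm at the lip, the basket snaps over them and then stays propped on them, tilted about 0.17 rad, its lip about 12 mm higher than at the start.

How it is judged:
By the outcome, as a careful person would: the job done as asked, in the order asked, and still so for the second after the job is handed in, with the robot touching nothing.
It also fails if it takes over 72 s, if anything falls off the work surface, if the arm or the gripper's body presses on something with over 40 N, if the wrist force passes 120 N, or if a joint passes its speed limit or range.

ROBOT

A 7-joint arm with a two-finger parallel gripper is mounted at the origin on a cart in front of the work surface, level with it; the furniture and walls round the work are solid. World frame = base frame: x ahead of the robot, y to its left, z up, the work surface at z = 0. Lengths are in m, angles in rad, forces in N, time in s.
With the tool pointing down it reaches from about 0.4 to 0.85 m from the base axis. Payload 10.4 kg.
Tool frame: the origin (TCP) lies at the very end of the fingers, on their centre line; the grasp point (between the pads) lies 19 mm behind it; z points along the fingers, y is the line along which they close (so a half turn about z gives the same grasp; the last joint's range is limited). The gripper opens to 87 mm and grips with 3 to 60 N. Pads are 19 mm wide; open, the fingers measure 117 mm over their backs; the gripper's body (75 mm by 190 mm) begins 51 mm behind the grasp point.
Start: joints at [-1.239, 0.332, -0.065, 1.46, 0.022, 1.35, -0.088], TCP at [0.217, 0.586, 0.223] pointing down, gripper open.
Joint ranges: [-2.6, 2.6], [-0.5, 2.12], [-1.47, 1.34], [0.16, 2.42], [-1.27, 4.41], [0.06, 2.06], [-2.6, 2.6]. Speed limits (rad/s): [2.22, 2.22, 2.79, 2.79, 3.14, 3.14, 3.14].

INTERFACE

Orientations are given as a unit quaternion [x, y, z, w].
In Python, from bench import read_state, cams, workorder gives the robot as it stands.
- The arm moves only by the shell command python3 -m crank 'ROWS' [FORCE]. ROWS is text: rows parted by semicolons, each of 5 numbers parted by spaces: the shift along the tool's x, y, z scaled (see below), then the turn about the tool's z scaled (see below), then the opening, from -1 (shut) to 1 (fully open). In form: dx dy dz yaw jaw; .... A call has 1 to 10 rows; each row shifts and turns the commanded pose from where the row before left it, along the tool's axes as they then stand; what a row does not reach is not made up. The controller multiplies each number of a shift by 200 mm and each number of a turn by 90 degrees. A row lasts 1/10 s, in which the tool goes at most 50 mm and 8.59 degrees, less where a joint would pass 70% of its speed; a pose out of reach is approached as far as the arm can. A call with a number of a shift or a turn outside -1 to 1 is refused whole. A call with a gripper value outside its range is refused whole. The fingers move at their own pace and stop on an object; FORCE is the grip in N (left out, the last holds). Time passes only in rows, so rows that do not move let the fingers close. It gives the time, the measured TCP pose, the force, the opening and the grip force at its end, in the units of the state.
- read_state(): the state, without advancing time (a new reading comes with each control period).
- cams.camera(name): name is "side" or "top" or "wrist"; returns a dict with "img" (384x512x3 uint8, blue, green, red), "K" (3x3 intrinsics, pixels), "dist" ([k1, k2, p1, p2, k3] as OpenCV has them; the pictures are not rectified), "xyz" and "attitude" of the camera in the world; the wrist camera has in their place "mount" (4x4, takes a point from camera to tool coordinates, whose origin is the TCP and whose axes are the flange's). Camera axes: x right, y down, z forward; pixel columns grow to the right and rows downward; lengths in m; the calibration is good to about 2 mm. A picture is of the moment at which its call begins: read the wrist's pose just before it. There is no depth.
- workorder.close_job(): hands the job in; it is judged then, once.
The state is a dict: "time": time; "joint_positions": joint angles; "joint_vel": joint speeds; "joint_torque": joint torques, N m; "ee_pos": TCP position; "eef_rot": TCP orientation; "ft_force": force on the tool from outside, world axes, zero at the start; "torque": the same for the moment, N m; "width": finger opening in m; "grip_force": force on a finger pad.
Only numpy, scipy, OpenCV 4.12 (cv2) and the standard library are available. Lean on these libraries where they do the work, as an engineer would, in place of code of your own. Each camera call takes 0.05 s, during which the arm holds its last target. There are 200 camera calls.

## Working session

There is one attempt and no reset: what is moved stays moved. The work goes in short steps, Python scripts to look and compute and a shell command to move; the robot and the scene stay as the last step left them, time stands still between calls to the robot, and variables do not carry over. Pictures are saved under pics/ and viewed, at most 10 in all, crops included, and the job is handed in when it is done.

```bash
ls; mkdir -p pics; python3 - <<'E'
from bench import read_state, cams
import cv2,pickle
s=read_state();print({k:s[k] for k in('time','ee_pos','eef_rot','width','ft_force')})
for n in('side','top','wrist'):
    c=cams.camera(n);cv2.imwrite(f'pics/{n}0.png',c['img']);pickle.dump((c,s),open(f'{n}0.pkl','wb'))
    print(n,c['K'].tolist() if hasattr(c['K'],'tolist') else c['K'],c['dist'],c.get('xyz'),c.get('attitude'),c.get('mount'))
E
```

```text
pics
{'time': 0.0, 'ee_pos': array([0.21698836, 0.58571273, 0.22175188]), 'eef_rot': array([ 1.76442507e-01,  9.84310690e-01, -7.06535935e-04, -8.63215744e-05]), 'width': 0.0868838160561114, 'ft_force': array([ 1.43816661, -0.16504533, -0.12792291])}
side [[357.19452810557505, 0.0, 251.2429339858863], [0.0, 357.19452810557505, 193.6380967874344], [0.0, 0.0, 1.0]] [-0.114799  0.        0.        0.        0.      ] [ 0.31822096 -0.54955005  0.60876103] [ 0.88320344 -0.15859912  0.07217778 -0.43541747] None
top [[430.71124086600696, 0.0, 251.61475077751774], [0.0, 430.71124086600696, 192.632903311286], [0.0, 0.0, 1.0]] [-0.09126111  0.          0.          0.          0.        ] [0.34957796 0.11828558 1.18809165] [-0.69641813  0.71320408 -0.06175289  0.05028235] None
wrist [[264.72328596866316, 0.0, 255.5492194793922], [0.0, 264.72328596866316, 191.33452836184304], [0.0, 0.0, 1.0]] [-0.0194464  0.         0.         0.         0.       ] None None [[-1.25451686e-04 -9.67304019e-01 -2.53619635e-01  6.85836283e-02]
 [ 9.99999973e-01 -1.70647365e-04  1.56203205e-04  6.25822312e-04]
 [-1.94375510e-04 -2.53619608e-01  9.67304015e-01 -1.61660168e-01]
 [ 0.00000000e+00  0.00000000e+00  0.00000000e+00  1.00000000e+00]]
```

View pics/top0.png

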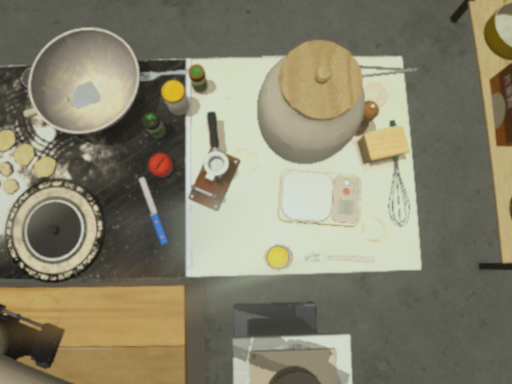

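View pics/side0.png

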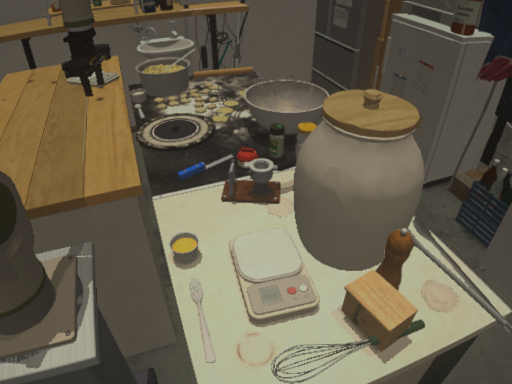

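The top view shows the scale near (320,197), stand near (215,180) with the cup at about (217,163), lever from tip (143,178) to handle end (163,243), and timer at (160,165). The side view confirms this layout. Next I'll zoom in on both.

```bash
python3 - <<'E'
import cv2,numpy as np
t=cv2.imread('pics/top0.png');s=cv2.imread('pics/side0.png')
a=cv2.resize(t[105:255,130:260],None,fx=4,fy=4,interpolation=cv2.INTER_CUBIC) #520x600
cv2.imwrite('pics/zt.png',a)
b=cv2.resize(s[140:215,170:290],None,fx=6,fy=6,interpolation=cv2.INTER_CUBIC)
cv2.imwrite('pics/zs.png',b)
E
```

```text
(no output)
```

View pics/zt.png

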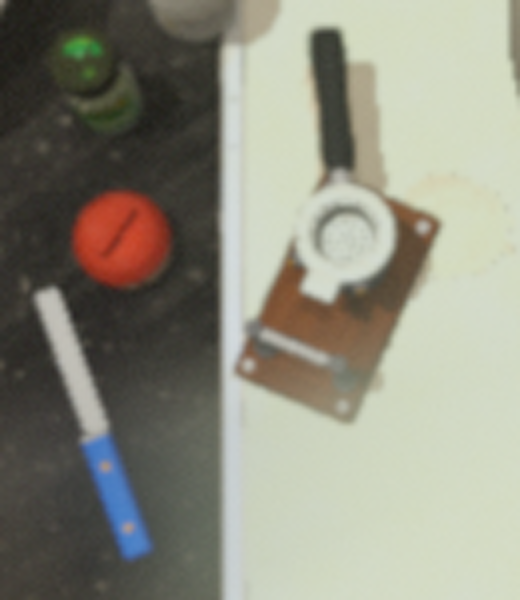

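View pics/zs.png

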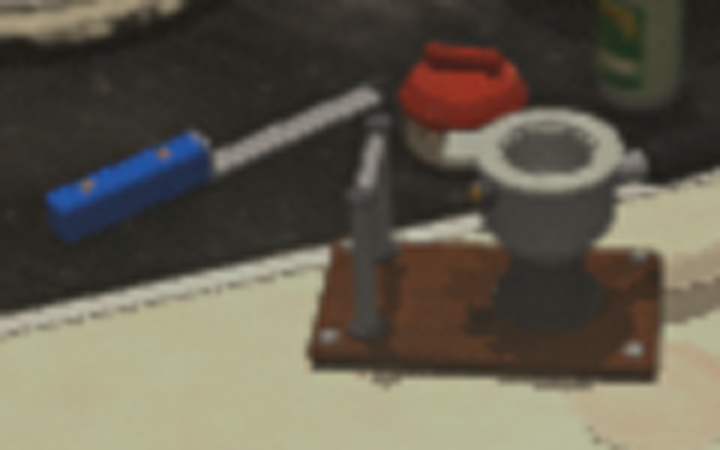

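The zoomed top view (÷4 + (130,105)) shows the rim centre at (346,232), lip end at (319,292), bar middle at (296,346), lever tip at (47,292) and handle end at (137,555). The side zoom shows the lip pointing at the bar, and the bar is clear of anything else.

```bash
cat > h.py <<'E'
import numpy as np,cv2,pickle
from scipy.spatial.transform import Rotation as R
def ray(c,px,s=None):
    p=cv2.undistortPoints(np.array(px,float).reshape(-1,1,2),np.array(c['K']),np.array(c['dist'])).reshape(-1,2)
    d=np.c_[p,np.ones(len(p))]
    if 'xyz' in c and c['xyz'] is not None: M=R.from_quat(c['attitude']).as_matrix();o=np.array(c['xyz'])
    else:
        T=np.array(c['mount']);Q=R.from_quat(s['eef_rot']).as_matrix();M=Q@T[:3,:3];o=s['ee_pos']+Q@T[:3,3]
    return o,d@M.T
def onz(c,px,z,s=None):
    o,d=ray(c,px,s);return o+d*((np.asarray(z)-o[2])/d[:,2])[:,None]
def proj(c,P,s=None):
    if 'xyz' in c and c['xyz'] is not None: M=R.from_quat(c['attitude']).as_matrix();o=np.array(c['xyz'])
    else:
        T=np.array(c['mount']);Q=R.from_quat(s['eef_rot']).as_matrix();M=Q@T[:3,:3];o=s['ee_pos']+Q@T[:3,3]
    q=(np.atleast_2d(P)-o)@M
    return cv2.projectPoints(q,np.zeros(3),np.zeros(3),np.array(c['K']),np.array(c['dist']))[0].reshape(-1,2)
E
python3 - <<'E'
from h import *
np.set_printoptions(precision=4,suppress=True)
c,s=pickle.load(open('top0.pkl','rb'));cs,_=pickle.load(open('side0.pkl','rb'))
z=lambda L:np.array(L,float)/4+[130-.375,105-.375]
zs=lambda L:np.array(L,float)/6+[170-.4,140-.4]
cup,lip,bar,p1,p2=onz(c,z([(346,232),(319,295),(296,346),(252,328),(345,366)]),np.array([.095,.095,.083,.087,.087]))
print('top cup,lipend,bar',cup,lip,bar,'posts',p1,p2,np.linalg.norm(bar-cup),np.linalg.norm((lip-cup)[:2]),np.linalg.norm(p1-p2))
f=lambda v:np.degrees(np.arctan2(v[1],v[0]))
print('stand yaw',f(cup-bar),f(cup-lip),f(p1-p2)-90)
print('side cup',onz(cs,zs([(550,150)]),.095),'bar',onz(cs,zs([(371,162)]),.083))
tip,j,he=onz(c,z([(47,292),(95,437),(137,555)]),np.array([.004,.013,.02]))
print('lever',tip,j,he,f(tip-he),np.linalg.norm((tip-he)[:2]))
print('side lever tip',onz(cs,zs([(372,96)]),.004))
for n,cc in(('top',c),('side',cs)):
    hsv=cv2.cvtColor(cc['img'],cv2.COLOR_BGR2HSV)
    m=cv2.inRange(hsv,(105,150,60),(125,255,255))
    k,_=cv2.findContours(m,0,2);k=max(k,key=cv2.contourArea);r=cv2.minAreaRect(k);print(n,'blue',r,onz(cc,[r[0]],.02))
    m=cv2.inRange(hsv,(0,110,80),(8,255,255))|cv2.inRange(hsv,(172,110,80),(180,255,255))
    for q in cv2.findContours(m,0,2)[0]:
        if cv2.contourArea(q)>6:
            mm=cv2.moments(q);p=(mm['m10']/mm['m00'],mm['m01']/mm['m00']);print(n,'red',cv2.contourArea(q),p,onz(cc,[p],.03))
for cc,(y0,y1,x0,x1),nm in((c,(160,235,268,372),'st'),(cs,(220,330,220,325),'ss')):
    cv2.imwrite(f'pics/{nm}.png',cv2.resize(cc['img'][y0:y1,x0:x1],None,fx=5,fy=5,interpolation=cv2.INTER_CUBIC))
E
```

```text
top cup,lipend,bar [0.6053 0.1886 0.095 ] [0.564  0.2065 0.095 ] [0.5329 0.2227 0.083 ] posts [0.5447 0.2508 0.087 ] [0.5184 0.1907 0.087 ] 0.08088346347449092 0.04500878801932942 0.06555074973373974
stand yaw -25.254104145583796 -23.436330186426936 -23.648007434337075
side cup [[0.6095 0.1869 0.095 ]] bar [[0.5381 0.2236 0.083 ]]
lever [0.5884 0.405  0.004 ] [0.4844 0.368  0.013 ] [0.4028 0.3374 0.02  ] 20.000287792109756 0.19755664814223828
side lever tip [[0.5911 0.4013 0.004 ]]
top blue ((158.45001220703125, 228.85000610351562), (12.016655921936035, 5.375872611999512), 71.56505584716797) [[0.4424 0.3523 0.02  ]]
top red 10.0 (346.0, 190.85) [[ 0.5337 -0.1622  0.03  ]]
top red 451.0 (159.82815964523283, 164.03991130820398) [[0.6201 0.3481 0.03  ]]
side blue ((190.2741241455078, 168.9635467529297), (4.414148807525635, 26.533397674560547), 67.16634368896484) [[0.4455 0.3486 0.02  ]]
side red 34.5 (291.5458937198067, 290.02415458937196) [[ 0.5374 -0.1637  0.03  ]]
side red 199.5 (246.66165413533835, 154.0659983291562) [[0.6258 0.3522 0.03  ]]
```

View pics/st.png

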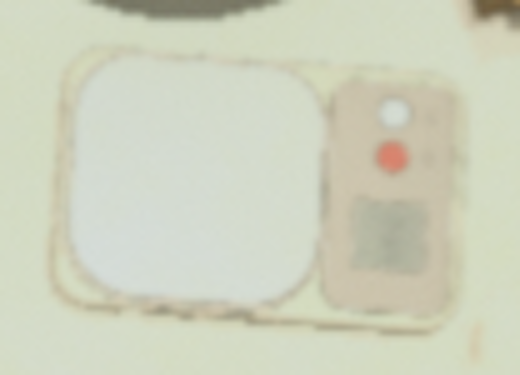

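The scale zoom shows the red button at (393,157), which is px (346.6,191.4), the pan centre at about (197,180) and the white neighbour at (393,111). Sizes and heights match the data given. The first move goes over the lever handle at about (0.468,0.358).

```bash
python3 -m crank '-.224 -.09 .05 0 1;-.224 -.09 .05 0 1;-.224 -.09 .05 0 1;-.224 -.09 .05 0 1;-.224 -.09 .05 0 1;-.224 -.09 .05 0 1;-.224 -.09 .05 0 1;0 0 0 -.09 1;0 0 0 -.09 1;0 0 0 -.09 1'; python3 -m crank '0 0 0 -.09 1;0 0 0 -.09 1;0 0 0 0 1;0 0 0 0 1'
python3 - <<'E'
from h import *
from bench import read_state, cams
s=read_state();c=cams.camera('wrist');pickle.dump((c,s),open('w1.pkl','wb'));cv2.imwrite('pics/w1.png',c['img'])
print(s['time'],s['ee_pos'],R.from_quat(s['eef_rot']).as_matrix()[:,1])
E
```

```text
time: 1.15
ee_pos: [0.4675, 0.3585, 0.1521]
eef_rot: [-0.037, 0.999, -0.0, -0.0]
ft_force: [1.0, 0.4, -0.1]
width: 0.0872
grip_force: 0.0
time: 1.55
ee_pos: [0.4674, 0.3589, 0.1524]
eef_rot: [-0.173, 0.985, -0.0, -0.0]
ft_force: [-0.2, -0.8, 0.3]
width: 0.087
grip_force: 0.0
1.55 [0.4673529  0.35888429 0.15238197] [-3.40722168e-01  9.40164030e-01  3.65393794e-05]
```

View pics/w1.png

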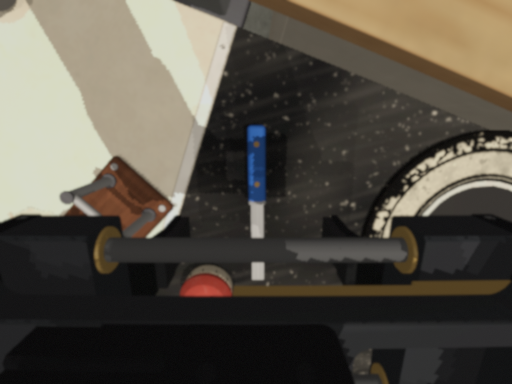

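The wrist view shows the blue handle upright at columns 247–267, rows 125–202, with the blade tip at about (258,279). The tool is aligned with the lever. Next I'll measure the handle from a blue mask.

```bash
python3 - <<'E'
from h import *
np.set_printoptions(precision=4,suppress=True)
c,s=pickle.load(open('w1.pkl','rb'))
hsv=cv2.cvtColor(c['img'],cv2.COLOR_BGR2HSV)
m=cv2.inRange(hsv,(105,120,40),(125,255,255));k=max(cv2.findContours(m,0,2)[0],key=cv2.contourArea)
x,y,w,h=cv2.boundingRect(k);print(x,y,w,h)
P=onz(c,[(x+w/2-.5,y),(x+w/2-.5,y+h-1),(x,y+h/2),(x+w-1,y+h/2),(258,279)],[.022,.022,.022,.022,.004],s)
Q=R.from_quat(s['eef_rot']).as_matrix()
print(P);print('in tool',(P-s['ee_pos'])@Q)
E
```

```text
246 124 21 77
[[0.4048 0.337  0.022 ]
 [0.4846 0.3659 0.022 ]
 [0.4476 0.3407 0.022 ]
 [0.44   0.3615 0.022 ]
 [0.5916 0.4076 0.004 ]]
in tool [[ 0.0662  0.0007  0.1304]
 [-0.0186  0.0007  0.1304]
 [ 0.0247 -0.0104  0.1304]
 [ 0.0247  0.0118  0.1304]
 [-0.1335  0.0034  0.1483]]
```

```bash
python3 -m crank '0 .003 .24 0 1;0 0 .24 0 1;0 0 .17 0 1;0 0 .06 0 1;0 0 .037 0 1;0 0 0 0 1;0 0 0 0 -1;0 0 0 0 -1;0 0 0 0 -1;0 0 0 0 -1' 40; python3 -m crank '0 0 0 0 -1;0 0 0 0 -1;0 0 0 0 -1;0 0 0 0 -1'
```

```text
time: 2.6
ee_pos: [0.4675, 0.3599, 0.0039]
eef_rot: [-0.175, 0.985, 0.0, 0.0]
ft_force: [-0.9, -0.2, 0.5]
width: 0.0626
grip_force: 0.0
time: 3.0
ee_pos: [0.4672, 0.3596, 0.0031]
eef_rot: [-0.175, 0.985, 0.0, -0.0]
ft_force: [-0.1, -0.2, 0.1]
width: 0.0309
grip_force: 0.0
```

```bash
python3 -m crank '0 0 0 0 -1;0 0 0 0 -1;0 0 0 0 -1;0 0 0 0 -1;0 0 -.05 0 -1;0 0 -.2 0 -1;0 0 -.24 0 -1;0 0 -.24 0 -1;0 0 -.02 0 -1;0 0 0 .09 -1'; python3 -m crank '0 0 0 .09 -1;0 0 0 .09 -1;0 0 0 .09 -1;0 0 0 .09 -1;0 0 0 .045 -1;0 0 0 0 -1;0 0 0 0 -1'
python3 - <<'E'
from h import *
from bench import read_state, cams
s=read_state();c=cams.camera('wrist');pickle.dump((c,s),open('w2.pkl','wb'));cv2.imwrite('pics/w2.png',c['img'])
print(s['time'],s['ee_pos'],R.from_quat(s['eef_rot']).as_matrix()[:,0],s['width'],s['grip_force'])
E
```

```text
time: 4.0
ee_pos: [0.468, 0.3602, 0.1558]
eef_rot: [-0.105, 0.994, 0.001, 0.002]
ft_force: [0.1, -0.1, -2.1]
width: 0.0196
grip_force: 40.0
time: 4.7
ee_pos: [0.467, 0.3595, 0.1531]
eef_rot: [0.21, 0.978, -0.0, -0.0]
ft_force: [-0.0, 0.7, -1.2]
width: 0.0197
grip_force: 40.0
4.7 [0.46702143 0.35946776 0.15305595] [-9.11853263e-01  4.10516264e-01  1.52163733e-04] 0.019671622888302237 39.986443519592285
```

View pics/w2.png

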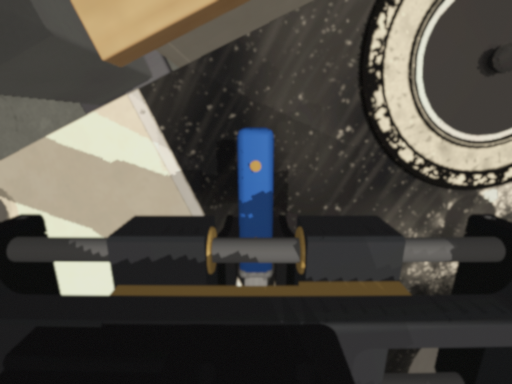

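The lever is held centred and the wrist view shows it straight in the jaws. Now I'll bring it over the bar with the tip short of the lip, and measure the tip and lip together in the top camera.

```bash
python3 -m crank '-.032 -.24 0 0 -1;-.032 -.24 0 0 -1;0 -.015 .1 0 -1;0 0 .12 0 -1;0 0 0 0 -1;0 0 0 0 -1;0 0 0 0 -1'
python3 - <<'E'
from h import *
from bench import read_state, cams
s=read_state();print(s['time'],s['ee_pos'],R.from_quat(s['eef_rot']).as_matrix()[:,0])
t=cams.camera('top');pickle.dump((t,s),open('t3.pkl','wb'))
w=cams.camera('side');pickle.dump((w,s),open('s3.pkl','wb'))
a=cv2.resize(t['img'][140:215,180:250],None,fx=6,fy=6,interpolation=cv2.INTER_CUBIC)
b=cv2.resize(w['img'][140:215,200:290],None,fx=4,fy=6,interpolation=cv2.INTER_CUBIC)
cv2.imwrite('pics/j3.png',np.hstack([a,b]));print(a.shape,b.shape)
E
```

```text
time: 5.45
ee_pos: [0.4386, 0.2647, 0.1103]
eef_rot: [0.211, 0.978, 0.001, 0.0]
ft_force: [0.4, -0.1, -1.3]
width: 0.0197
grip_force: 40.0
5.45 [0.43862513 0.26474737 0.11030838] [-9.11168044e-01  4.12034357e-01 -6.96549987e-04]
(450, 420, 3) (450, 360, 3)
```

View pics/j3.png

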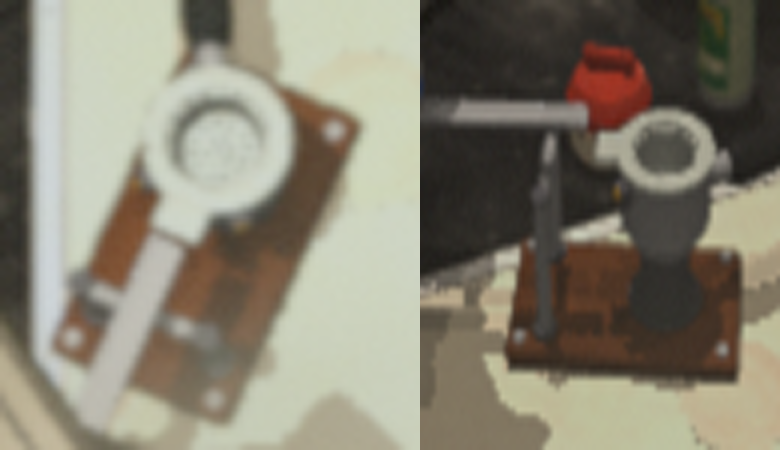

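Top half: rim centre (218,145), lip end middle (174,235), blade tip middle (163,241), with the blade slightly to the +y side of the lip. Side half: the blade is clear above the bar and the tip is at about (588,115).

```bash
python3 - <<'E'
from h import *
np.set_printoptions(precision=4,suppress=True)
t,s=pickle.load(open('t3.pkl','rb'));w,_=pickle.load(open('s3.pkl','rb'))
z=lambda L:np.array(L,float)/6+[180-.42,140-.42]
zs=lambda L:(np.array(L,float)-[420,0])/[4,6]+[200-.4,140-.4]
cup,lip,tip,b1=onz(t,z([(218,145),(174,236),(163,241),(97,410)]),[.095,.095,.111,.111])
hw=s['ee_pos'];X=-R.from_quat(s['eef_rot']).as_matrix()[:,0]
print('cup',cup,'lip',lip,'tip',tip,'tip from pose',hw+.130*X)
u=cup-lip;print('yaw',np.degrees(np.arctan2(u[1],u[0])),'blade',np.degrees(np.arctan2(*(tip-b1)[1::-1])),'tool',np.degrees(np.arctan2(X[1],X[0])))
Y=np.array([-X[1],X[0],0])
for n,c in(('top',cup),('prev top',np.array([.6053,.1886,0])),('side',np.array([.6095,.1869,0]))):
    print(n,'tip rel cup: along',(tip-c)@X,'lat',(tip-c)@Y,'| lip',(lip-c)@X,(lip-c)@Y)
st=onz(w,zs([(588,115)]),.109)[0];sc=onz(w,zs([(666,148)]),.095)[0]
print('side tip',st,'cup',sc,(st-sc)@X,(st-sc)@Y)
E
```

```text
cup [0.6023 0.1891 0.095 ] lip [0.5626 0.2085 0.095 ] tip [0.5574 0.2119 0.111 ] tip from pose [0.5571 0.2112 0.1104]
yaw -26.031269017597527 blade -21.603112840245256 tool -24.33270042145845
top tip rel cup: along -0.050236984649844045 lat 0.002243061916828013 | lip -0.044151610147914716 0.0013092852002629654
prev top tip rel cup: along -0.05313546276411758 lat 0.0014982407449847547 | lip -0.04705008826218825 0.0005644640284197069
side tip rel cup: along -0.057662826953695685 lat 0.0013166821204515578 | lip -0.051577452451766356 0.00038290540388651
side tip [0.5635 0.2115 0.109 ] cup [0.6096 0.1885 0.095 ] -0.05150171684688121 0.0019524772215291394
```

Both cameras put the tip 52 mm from the cup axis (6 mm short of the lip) and 1–2 mm to +y. I'll lower gently onto the bar.

```bash
python3 -m crank '0 -.0075 .05 0 -1;0 0 .05 0 -1;0 0 0 0 -1;0 0 0 0 -1'; for i in 1 2 3 4; do echo; done; python3 -m crank '0 0 .005 0 -1;0 0 0 0 -1;0 0 0 0 -1'; python3 -m crank '0 0 .005 0 -1;0 0 0 0 -1;0 0 0 0 -1';python3 -m crank '0 0 .005 0 -1;0 0 0 0 -1;0 0 0 0 -1'
```

```text
time: 5.95
ee_pos: [0.4371, 0.2625, 0.0887]
eef_rot: [0.211, 0.977, -0.0, -0.0]
ft_force: [-0.2, 0.2, -1.9]
width: 0.0197
grip_force: 40.0




time: 6.25
ee_pos: [0.4375, 0.2628, 0.0883]
eef_rot: [0.211, 0.977, 0.0, 0.0]
ft_force: [-0.7, 0.0, -0.8]
width: 0.0199
grip_force: 40.0
time: 6.55
ee_pos: [0.4374, 0.2627, 0.0871]
eef_rot: [0.211, 0.977, 0.0, -0.0]
ft_force: [0.4, -0.2, -1.0]
width: 0.0196
grip_force: 40.0
time: 6.85
ee_pos: [0.4374, 0.2627, 0.0861]
eef_rot: [0.211, 0.977, 0.0, -0.0]
ft_force: [0.0, 0.3, -0.3]
width: 0.0198
grip_force: 40.0
```

```bash
python3 -m crank '-.02 0 -.003 0 -1;-.02 0 0 0 -1;-.02 0 0 0 -1;0 0 0 0 -1;0 0 0 0 -1';  python3 -m crank '-.02 0 0 0 -1;0 0 0 0 -1;0 0 0 0 -1'
python3 - <<'E'
from h import *
from bench import read_state, cams
s=read_state();print(s['time'],s['ee_pos'],s['ft_force'])
t=cams.camera('top');w=cams.camera('side');pickle.dump((t,w,s),open('4.pkl','wb'))
a=cv2.resize(t['img'][140:215,180:250],None,fx=5,fy=6,interpolation=cv2.INTER_CUBIC)
b=cv2.resize(w['img'][145:195,215:285],None,fx=6,fy=9,interpolation=cv2.INTER_CUBIC)
cv2.imwrite('pics/j4.png',np.hstack([a,b]))
E
```

```text
time: 7.35
ee_pos: [0.4484, 0.2577, 0.0867]
eef_rot: [0.211, 0.977, 0.0, -0.0]
ft_force: [-0.3, 1.0, -1.8]
width: 0.0197
grip_force: 40.0
time: 7.65
ee_pos: [0.452, 0.2561, 0.0867]
eef_rot: [0.211, 0.977, 0.0, -0.0]
ft_force: [0.2, -0.2, -1.2]
width: 0.0199
grip_force: 40.0
7.65 [0.45200342 0.25610888 0.08671566] [ 0.19442522 -0.22562312 -1.2447245 ]
```

```bash
python3 -m crank '.004 0 .02 0 -1;.004 0 .02 0 -1;0 0 0 0 -1' 25; python3 -m crank '.002 0 .018 0 -1;.002 0 .019 0 -1;0 0 0 0 -1';python3 -m crank '.001 0 .019 0 -1;0 0 0 0 -1'
```

```text
time: 8.05
ee_pos: [0.4503, 0.2568, 0.0783]
eef_rot: [0.211, 0.977, -0.0, -0.0]
ft_force: [1.2, 1.0, 0.4]
width: 0.0199
grip_force: 25.0
time: 8.35
ee_pos: [0.4501, 0.2571, 0.0712]
eef_rot: [0.211, 0.977, 0.0, 0.0]
ft_force: [1.7, 0.2, 2.2]
width: 0.0196
grip_force: 25.0
time: 8.55
ee_pos: [0.4499, 0.2571, 0.0673]
eef_rot: [0.211, 0.977, 0.0, 0.0]
ft_force: [2.6, 0.3, 2.0]
width: 0.0199
grip_force: 25.0
```

```bash
python3 -m crank '.001 0 .019 0 -1;0 0 0 0 -1'; python3 -m crank '0 0 .012 0 -1;0 0 0 0 -1'; python3 -m crank '0 0 .012 0 -1;0 0 0 0 -1;0 0 0 0 -1'
python3 - <<'E'
from h import *
from bench import read_state, cams
s=read_state()
t=cams.camera('top');w=cams.camera('side');pickle.dump((t,w,s),open('5.pkl','wb'))
a=cv2.resize(t['img'][140:215,180:250],None,fx=5,fy=6,interpolation=cv2.INTER_CUBIC)
b=cv2.resize(w['img'][145:195,215:285],None,fx=6,fy=9,interpolation=cv2.INTER_CUBIC)
cv2.imwrite('pics/j5.png',np.hstack([a,b]))
E
```

```text
time: 8.75
ee_pos: [0.4492, 0.2571, 0.0633]
eef_rot: [0.211, 0.977, -0.0, -0.0]
ft_force: [1.2, -0.6, 1.8]
width: 0.0198
grip_force: 25.0
time: 8.95
ee_pos: [0.4489, 0.2572, 0.0609]
eef_rot: [0.211, 0.977, -0.0, -0.0]
ft_force: [0.0, 0.3, 1.2]
width: 0.0197
grip_force: 25.0
time: 9.25
ee_pos: [0.4489, 0.2573, 0.0586]
eef_rot: [0.211, 0.977, -0.0, -0.0]
ft_force: [-0.0, -1.1, -0.3]
width: 0.0196
grip_force: 25.0
```

View pics/j5.png

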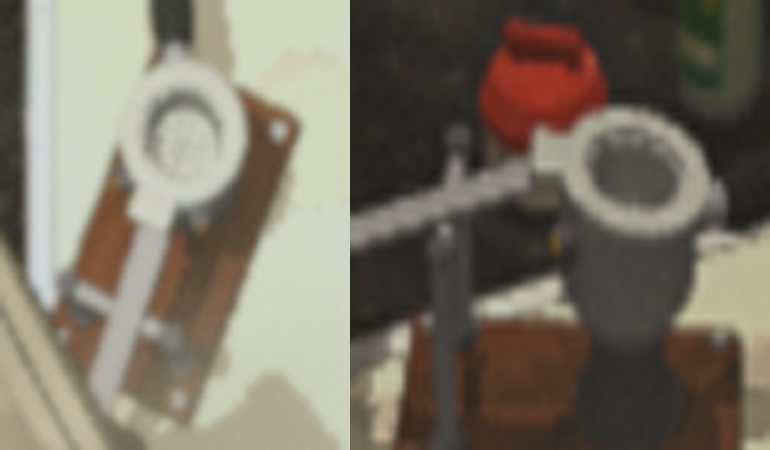

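The picture shows the basket propped tilted with its lip raised and the lever free beneath it, resting on the bar. The force has fallen to zero, so it has snapped. I'll withdraw the lever and lay it on the clear counter.

```bash
python3 -m crank '.03 0 0 0 -1;.06 0 0 0 -1;.08 0 0 0 -1;0 0 -.15 0 -1;0 0 -.16 0 -1;-.007 .168 0 0 -1;-.007 .168 0 0 -1;-.007 .168 0 0 -1;0 0 .2 0 -1;0 0 .2 0 -1' 30; python3 -m crank '0 0 .05 0 -1;0 0 0 0 -1;0 0 .025 0 -1;0 0 .025 0 -1;0 0 .025 0 -1;0 0 0 0 -1;0 0 0 0 -1'
```

```text
time: 10.35
ee_pos: [0.4632, 0.3635, 0.0404]
eef_rot: [0.21, 0.978, 0.001, 0.0]
ft_force: [0.2, -0.1, -2.3]
width: 0.0196
grip_force: 30.0
time: 11.05
ee_pos: [0.4646, 0.3618, 0.0168]
eef_rot: [0.211, 0.977, 0.001, 0.001]
ft_force: [1.8, -0.5, 2.5]
width: 0.0197
grip_force: 30.0
```

Tail is on the table and turning. I'll lower to flat.

```bash
python3 -m crank '0 0 .02 0 -1;0 0 .02 0 -1;0 0 .018 0 -1;0 0 .004 0 -1;0 0 0 0 -1;0 0 0 0 -1' 20; python3 - <<'E'
from bench import cams
import cv2
c=cams.camera('side');cv2.imwrite('pics/s6.png',c['img'])
E
```

```text
time: 11.65
ee_pos: [0.4632, 0.3613, 0.0031]
eef_rot: [0.211, 0.977, -0.0, -0.0]
ft_force: [-0.7, 0.6, -1.5]
width: 0.0196
grip_force: 20.0
```

```bash
python3 -m crank '0 0 0 0 -.3;0 0 0 0 -.2;0 0 0 0 0;0 0 0 0 .3;0 0 -.03 0 1;0 0 -.2 0 1;0 0 -.24 0 1;0 0 -.24 0 1;0 0 -.24 0 1;0 0 0 0 1'; python3 -m crank '-.1995 -.1003 0 0 1;-.1995 -.1003 0 0 1;-.1995 -.1003 0 0 1;-.1995 -.1003 0 0 1;-.1995 -.1003 0 0 1;0 0 0 0 1;0 0 0 0 1'
python3 - <<'E'
from h import *
from bench import read_state, cams
np.set_printoptions(precision=4,suppress=True)
s=read_state();c=cams.camera('wrist');w=cams.camera('side');t=cams.camera('top');pickle.dump((c,w,t,s),open('7.pkl','wb'))
print(s['ee_pos'])
a=c['img'];b=cv2.resize(w['img'][140:215,170:290],(288,180));
d=cv2.resize(t['img'][105:255,130:260],(288,204))
r=np.vstack([b,d]);cv2.imwrite('pics/j7.png',np.hstack([a,r]));
E
```

```text
time: 12.7
ee_pos: [0.4665, 0.3635, 0.2016]
eef_rot: [0.211, 0.977, 0.005, 0.003]
ft_force: [-0.2, 1.8, -0.6]
width: 0.085
grip_force: 0.0
time: 13.4
ee_pos: [0.6047, 0.1863, 0.1935]
eef_rot: [0.212, 0.977, -0.0, 0.0]
ft_force: [-1.5, 0.6, 0.2]
width: 0.0869
grip_force: 0.0
[0.6047 0.1863 0.1935]
```

View pics/j7.png

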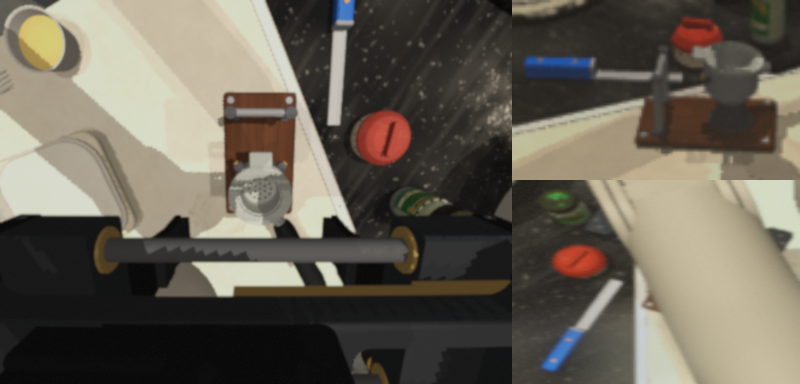

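The lever lies flat on the counter, clear of the timer and stand. In the wrist view the rim is centred at about (260,193) across columns 229–291, the lip is at (261,160) and the bar middle at (261,112).

```bash
python3 - <<'E'
from h import *
np.set_printoptions(precision=4,suppress=True)
c,w,t,s=pickle.load(open('7.pkl','rb'))
Q=R.from_quat(s['eef_rot']).as_matrix()
P=onz(c,[(260,193),(229,192),(291,192),(261,153),(261.5,112),(232,99),(291,99)],[.1,.098,.098,.107,.083,.012,.012],s)
print(P);print((P-s['ee_pos'])@Q)
# red button/pan from earlier in the wrist frame check
g=cv2.cvtColor(c['img'],cv2.COLOR_BGR2GRAY)
print(Q[:,0],Q[:,1])
E
```

```text
[[0.6068 0.191  0.1   ]
 [0.5935 0.1629 0.098 ]
 [0.6193 0.2196 0.098 ]
 [0.5702 0.2085 0.107 ]
 [0.5363 0.2248 0.083 ]
 [0.5055 0.2005 0.012 ]
 [0.5357 0.2666 0.012 ]]
[[ 0.      0.0051  0.0935]
 [ 0.0005 -0.026   0.0955]
 [ 0.0005  0.0363  0.0955]
 [ 0.0406  0.0058  0.0865]
 [ 0.0782  0.0066  0.1105]
 [ 0.0961 -0.0283  0.1815]
 [ 0.0962  0.0444  0.1815]]
[-0.9098  0.4151 -0.0001] [ 0.4151  0.9098 -0.0001]
```

```bash
python3 -m crank '0 .016 .1 0 1;0 0 .2 0 1;0 0 .14 0 1;0 0 .06 0 1;0 0 0 0 1;0 0 .04 0 1;0 0 .025 0 1;0 0 0 0 1;0 0 0 0 1' 8; python3 -m crank '0 0 0 0 .6;0 0 0 0 .6;0 0 0 0 .58'
```

```text
time: 14.45
ee_pos: [0.6058, 0.1907, 0.0811]
eef_rot: [0.211, 0.977, 0.0, 0.0]
ft_force: [0.4, 0.2, -0.1]
width: 0.087
grip_force: 0.0
time: 14.75
ee_pos: [0.6056, 0.1906, 0.0808]
eef_rot: [0.211, 0.977, 0.0, 0.0]
ft_force: [0.2, 0.5, 0.1]
width: 0.0723
grip_force: 0.0
```

```bash
python3 -m crank '0 0 0 0 .4;0 0 0 0 .4;0 0 0 0 .4'; python3 -m crank '0 0 0 0 .3;0 0 0 0 .3;0 0 0 0 .3;0 0 0 0 .3'
```

```text
time: 15.05
ee_pos: [0.6057, 0.1908, 0.0808]
eef_rot: [0.211, 0.977, 0.0, 0.0]
ft_force: [-0.2, 0.0, 3.1]
width: 0.0661
grip_force: 8.0
time: 15.45
ee_pos: [0.6057, 0.1908, 0.0808]
eef_rot: [0.211, 0.977, 0.0, 0.0]
ft_force: [-0.6, 1.1, 3.6]
width: 0.066
grip_force: 8.0
```

```bash
python3 -m crank '0 0 0 0 .2;0 0 0 0 .2;0 0 -.015 0 .2;0 0 -.015 0 .2;0 0 0 0 .2' 25; python3 -m crank '0 0 -.025 0 .2;0 0 -.025 0 .2;0 0 -.025 0 .2;0 0 0 0 .2'; python3 -m crank '0 0 -.05 0 .2;0 0 -.05 0 .2;0 0 -.1 0 .2;0 0 -.15 0 .2;0 0 -.1 0 .2;0 0 0 0 .2;0 0 0 0 .2'
```

```text
time: 15.95
ee_pos: [0.6052, 0.1904, 0.0864]
eef_rot: [0.211, 0.977, -0.0, -0.0]
ft_force: [-0.8, 0.6, -0.2]
width: 0.065
grip_force: 25.0
time: 16.35
ee_pos: [0.606, 0.1907, 0.1026]
eef_rot: [0.211, 0.977, 0.0, 0.001]
ft_force: [-0.2, 0.1, -1.8]
width: 0.065
grip_force: 25.0
time: 17.05
ee_pos: [0.6056, 0.1907, 0.1918]
eef_rot: [0.211, 0.977, 0.0, 0.0]
ft_force: [0.1, 0.4, -1.1]
width: 0.0651
grip_force: 25.0
```

The basket is in hand at 25 N with its weight on the wrist. Now I'll work out the pan target and the clearance to the pot.

```bash
python3 - <<'E'
from h import *
np.set_printoptions(precision=4,suppress=True)
t,s=pickle.load(open('top0.pkl','rb'));w,_=pickle.load(open('side0.pkl','rb'))
z=lambda L:np.array(L,float)/5+[268-.4,160-.4]
P=onz(t,z([(197,180),(68,175),(325,185),(200,55),(195,305),(393,157),(393,111)]),[.035]*5+[.03]*2);print(P)
for h in(.1,.2):print('pot front',onz(t,[(305,160)],h),onz(t,[(350,140)],h))
for n,cc in(('side',w),):
    hsv=cv2.cvtColor(cc['img'],cv2.COLOR_BGR2HSV)
    # pan: low-saturation bright region
    m=cv2.inRange(hsv,(0,0,150),(180,28,255));m[:225]=0;m[300:]=0;m[:,:225]=0;m[:,310:]=0
    k=max(cv2.findContours(m,0,2)[0],key=cv2.contourArea);print(cv2.contourArea(k),cv2.boundingRect(k));(x,y),_,_=cv2.minAreaRect(k);print(onz(cc,[(x,y)],.035))
E
python3 -m crank '0 0 0 -.09 .2;0 0 0 -.09 .2;0 0 0 -.09 .2;0 0 0 0 .2;0 0 0 0 .2'
```

```text
[[ 0.5222 -0.0531  0.035 ]
 [ 0.5266  0.0171  0.035 ]
 [ 0.5179 -0.1231  0.035 ]
 [ 0.5915 -0.0579  0.035 ]
 [ 0.4542 -0.049   0.035 ]
 [ 0.5332 -0.1627  0.03  ]
 [ 0.5589 -0.1642  0.03  ]]
pot front [[ 0.6062 -0.0425  0.1   ]] [[ 0.658  -0.1644  0.1   ]]
pot front [[ 0.5826 -0.0277  0.2   ]] [[ 0.6296 -0.1384  0.2   ]]
0.0 (301, 290, 4, 1)
[[ 0.5556 -0.1748  0.035 ]]
time: 17.55
ee_pos: [0.6051, 0.1904, 0.1906]
eef_rot: [0.003, 1.0, -0.0, -0.001]
ft_force: [0.3, -0.5, -0.9]
width: 0.0648
grip_force: 25.0
```

```bash
python3 -m crank '.0573 -.1506 0 0 .2;.0573 -.1506 0 0 .2;.0573 -.1506 0 0 .2;.0573 -.1506 0 0 .2;.0573 -.1506 0 0 .2;.0573 -.1506 0 0 .2;.0573 -.1506 0 0 .2;.0573 -.1506 0 0 .2;0 0 .15 0 .2;0 0 .15 0 .2'; python3 -m crank '0 0 .15 0 .2;0 0 .15 0 .2;0 0 .06 0 .2;0 0 0 0 .2;0 0 0 0 .2'
python3 - <<'E'
from h import *
from bench import read_state, cams
s=read_state();w=cams.camera('side');t=cams.camera('top');pickle.dump((w,t,s),open('8.pkl','wb'));print(s['ee_pos'],s['ft_force'])
E
```

```text
time: 18.55
ee_pos: [0.5137, -0.0513, 0.1314]
eef_rot: [0.004, 1.0, 0.0, 0.001]
ft_force: [0.3, 0.3, -1.6]
width: 0.0649
grip_force: 25.0
time: 19.05
ee_pos: [0.5141, -0.0503, 0.0605]
eef_rot: [0.001, 1.0, 0.0, 0.001]
ft_force: [-0.3, -0.2, -1.1]
width: 0.065
grip_force: 25.0
[ 0.51413698 -0.05026646  0.06052055] [-0.31598807 -0.20278512 -1.09219961]
```

```bash
python3 -m crank '0 0 .02 0 .2;0 0 .02 0 .2;0 0 0 0 .2;0 0 0 0 .2' 15; python3 -m crank '0 0 .01 0 .2;0 0 0 0 .2;0 0 0 0 .2';python3 -m crank '0 0 .01 0 .2;0 0 0 0 .2;0 0 0 0 .2';python3 -m crank '0 0 .01 0 .2;0 0 0 0 .2;0 0 0 0 .2'
```

```text
time: 19.55
ee_pos: [0.5134, -0.0502, 0.0515]
eef_rot: [0.001, 1.0, 0.0, -0.0]
ft_force: [0.3, -0.2, -1.1]
width: 0.0656
grip_force: 15.0
time: 19.85
ee_pos: [0.5135, -0.0502, 0.0495]
eef_rot: [0.001, 1.0, 0.0, -0.0]
ft_force: [0.1, 0.8, -1.2]
width: 0.0655
grip_force: 15.0
time: 20.15
ee_pos: [0.5135, -0.0502, 0.0475]
eef_rot: [0.001, 1.0, 0.0, -0.0]
ft_force: [0.2, -0.3, -0.1]
width: 0.0656
grip_force: 15.0
time: 20.45
ee_pos: [0.5136, -0.0502, 0.0456]
eef_rot: [0.001, 1.0, 0.0, 0.0]
ft_force: [-0.7, 0.0, 1.5]
width: 0.0653
grip_force: 15.0
```

```bash
python3 -m crank '0 0 .005 0 .2;0 0 0 0 .2' 8;python3 -m crank '0 0 .005 0 .2;0 0 0 0 .2;0 0 0 0 .2'; python3 -m crank '0 0 .003 0 .2;0 0 0 0 .2;0 0 0 0 .2' 5
```

```text
time: 20.65
ee_pos: [0.5137, -0.0503, 0.0449]
eef_rot: [0.001, 1.0, 0.0, 0.0]
ft_force: [-3.2, -0.2, 5.5]
width: 0.0659
grip_force: 8.0
time: 20.95
ee_pos: [0.514, -0.0503, 0.0442]
eef_rot: [0.001, 1.0, 0.0, 0.0]
ft_force: [-1.9, -0.6, 7.6]
width: 0.066
grip_force: 8.0
time: 21.25
ee_pos: [0.5141, -0.0503, 0.0435]
eef_rot: [0.001, 1.0, 0.0, 0.001]
ft_force: [-1.2, 0.3, 5.7]
width: 0.0664
grip_force: 5.0
```

```bash
python3 -m crank '0 0 0 0 .55;0 0 0 0 .6;0 0 0 0 .7;0 0 0 0 .9;0 0 0 0 1;0 0 0 0 1;0 0 -.05 0 1;0 0 -.15 0 1;0 0 -.24 0 1;0 0 -.1 0 1'; python3 -m crank '.15 0 0 0 1;.2 0 0 0 1;0 0 0 0 -1'
python3 - <<'E'
from h import *
from bench import read_state, cams
np.set_printoptions(precision=4,suppress=True)
s=read_state();w=cams.camera('side');t=cams.camera('top');c=cams.camera('wrist');pickle.dump((w,t,c,s),open('9.pkl','wb'))
print(s['time'],s['ee_pos'])
w0,_=pickle.load(open('side0.pkl','rb'))
d=cv2.absdiff(w['img'],w0['img']).max(2);m=(d>28).astype(np.uint8)*255
n,l,st,ce=cv2.connectedComponentsWithStats(m)
for i in range(1,n):
    if st[i,4]>25:print('side diff',st[i],ce[i])
# predicted outline of an upright basket on pan
for z,r in((.063,.033),(.035,.020)):
    a=np.radians([0,90,180,270]);P=np.c_[.514+r*np.cos(a),-.0503+r*np.sin(a),np.full(4,z)];print(z,proj(w,P).round(1).tolist())
E
```

```text
time: 22.25
ee_pos: [0.5151, -0.0505, 0.1556]
eef_rot: [0.001, 1.0, 0.0, 0.003]
ft_force: [-0.1, -0.2, 0.8]
width: 0.0868
grip_force: 0.0
time: 22.55
ee_pos: [0.4397, -0.0505, 0.1511]
eef_rot: [0.001, 1.0, 0.001, -0.001]
ft_force: [0.3, 0.0, 0.0]
width: 0.084
grip_force: 0.0
22.55 [ 0.4397 -0.0505  0.1511]
side diff [91  0 26  9 95] [103.3579   4.1684]
side diff [  92    0  157   62 2935] [189.5448  22.06  ]
side diff [48  6 14  8 55] [53.3273 10.9273]
side diff [ 62  17  26  10 144] [71.6042 22.7847]
side diff [  61   27   50   70 1940] [85.2113 58.2443]
side diff [206  32   6  28  93] [208.7849  46.5269]
side diff [219  44   8  15  59] [221.5932  49.9153]
side diff [180  48  15  19  62] [187.0645  56.8065]
side diff [201  54   7  15  62] [203.9355  61.4032]
side diff [193  61  51  14 225] [217.56    69.2756]
side diff [ 189   77   57   45 1243] [212.5599 101.897 ]
side diff [226  79  14   8  49] [233.4286  83.2449]
side diff [190 116  18  27 227] [199.511  128.2687]
side diff [215 123   9   6  38] [218.3947 124.9737]
side diff [212 125  22   8  57] [221.4737 128.6667]
side diff [233 127  12  19 107] [238.6822 134.4766]
side diff [202 139  24   6  83] [213.3735 142.1446]
side diff [236 147  15  20 191] [242.6126 155.2094]
side diff [ 175  153   88   87 2566] [224.0865 196.1337]
side diff [244 158  30  14 210] [259.2143 163.8524]
side diff [   0  171   34   76 1325] [ 11.0687 210.2355]
side diff [ 182  235  100  131 6288] [233.2452 307.6209]
side diff [  36  241   57  103 2920] [ 69.7356 283.1928]
side diff [182 255  20  14  60] [193.15   263.3167]
side diff [  0 348  96  32 739] [ 33.0271 365.7307]
side diff [147 369   7  15  70] [149.9571 377.3429]
0.063 [[274.2, 239.1], [254.5, 232.9], [245.3, 246.9], [265.7, 253.7]]
0.035 [[268.4, 249.7], [256.6, 245.8], [251.2, 254.4], [263.2, 258.5]]
```

```bash
python3 -m crank '-.1185 -.1406 -.0625 0 -1;-.1185 -.1406 -.0625 0 -1;-.1185 -.1406 -.0625 0 -1;-.1185 -.1406 -.0625 0 -1;0 0 0 0 -1;0 0 0 0 -1;0 0 0 0 -1;0 0 0 0 -1' 20
python3 - <<'E'
from h import *
from bench import read_state, cams
np.set_printoptions(precision=4,suppress=True)
s=read_state();c=cams.camera('wrist');w=cams.camera('side');pickle.dump((c,w,s),open('10.pkl','wb'));print(s['time'],s['ee_pos'],s['width'])
Q=R.from_quat(s['eef_rot']).as_matrix()
hsv=cv2.cvtColor(c['img'],cv2.COLOR_BGR2HSV)
m=cv2.inRange(hsv,(0,110,80),(8,255,255))|cv2.inRange(hsv,(172,110,80),(180,255,255))
for q in cv2.findContours(m,0,2)[0]:
    if cv2.contourArea(q)>15:
        mm=cv2.moments(q);p=(mm['m10']/mm['m00'],mm['m01']/mm['m00']);P=onz(c,[p],.03,s);print('red',cv2.contourArea(q),cv2.boundingRect(q),p,P,(P-s['ee_pos'])@Q)
E
```

```text
time: 23.5
ee_pos: [0.5379, -0.1617, 0.2006]
eef_rot: [0.0, 1.0, 0.0, -0.0]
ft_force: [0.7, 0.6, -0.1]
width: 0.0113
grip_force: 0.0
23.5 [ 0.5379 -0.1617  0.2006] 0.011321740108603831
red 96.0 (249, 170, 12, 13) (254.7829861111111, 176.03125) [[ 0.5363 -0.1621  0.03  ]] [[ 0.0015 -0.0005  0.1706]]
```

```bash
python3 -m crank '.007 -.002 .2 0 -1;0 0 .24 0 -1;0 0 .24 0 -1;0 0 .1 0 -1;0 0 0 0 -1;0 0 .02 0 -1;0 0 0 0 -1;0 0 0 0 -1'; python3 -m crank '0 0 .01 0 -1;0 0 0 0 -1;0 0 0 0 -1'
```

```text
time: 24.4
ee_pos: [0.5377, -0.1633, 0.0424]
eef_rot: [0.001, 1.0, -0.0, 0.001]
ft_force: [0.2, 0.1, 0.0]
width: 0.0005
grip_force: 0.0
time: 24.7
ee_pos: [0.5369, -0.1631, 0.0392]
eef_rot: [0.001, 1.0, 0.0, 0.0]
ft_force: [-0.1, 1.1, -0.3]
width: 0.0006
grip_force: 0.0
```

```bash
python3 -m crank '0 0 .035 0 -1;0 0 0 0 -1;0 0 0 0 -1'; python3 -m crank '0 0 .007 0 -1;0 0 0 0 -1';python3 -m crank '0 0 .005 0 -1;0 0 0 0 -1';python3 -m crank '0 0 .004 0 -1;0 0 0 0 -1;0 0 0 0 -1'
```

```text
time: 25.0
ee_pos: [0.5365, -0.1631, 0.0315]
eef_rot: [0.001, 1.0, 0.0, -0.0]
ft_force: [0.8, 0.6, 0.0]
width: 0.0006
grip_force: 0.0
time: 25.2
ee_pos: [0.5369, -0.1632, 0.0305]
eef_rot: [0.001, 1.0, 0.0, 0.0]
ft_force: [-0.7, 0.3, 0.7]
width: 0.0005
grip_force: 0.4
time: 25.4
ee_pos: [0.5369, -0.1632, 0.0296]
eef_rot: [0.001, 1.0, 0.0, 0.0]
ft_force: [-0.8, -0.1, 3.7]
width: 0.0003
grip_force: 1.4
time: 25.7
ee_pos: [0.5369, -0.1632, 0.029]
eef_rot: [0.001, 1.0, 0.0, 0.0]
ft_force: [-1.7, 0.1, 5.0]
width: 0.0004
grip_force: 2.6
```

Button is going down. I'll press until the force passes ~8 N, so it's firmly flush, then lift and retreat.

```bash
python3 -m crank '0 0 .004 0 -1;0 0 0 0 -1;0 0 0 0 -1';python3 -m crank '0 0 .003 0 -1;0 0 0 0 -1;0 0 0 0 -1'
```

```text
time: 26.0
ee_pos: [0.5369, -0.1632, 0.029]
eef_rot: [0.001, 1.0, 0.0, 0.0]
ft_force: [-5.1, 1.3, 13.8]
width: 0.0005
grip_force: 7.3
time: 26.3
ee_pos: [0.5369, -0.1632, 0.0289]
eef_rot: [0.001, 1.0, 0.0, 0.0]
ft_force: [-8.5, 1.5, 20.8]
width: 0.0007
grip_force: 10.8
```

```bash
python3 -m crank '0 0 -.05 0 -1;0 0 -.2 0 -1;0 0 -.24 0 -1;0 0 -.24 0 -1;0 0 -.24 0 -1;.1 .22 0 0 -1;.1 .22 0 0 -1;.1 .22 0 0 -1;.1 .22 0 0 -1;.1 .22 0 0 -1'; python3 -m crank '.1 .2 0 0 -1;0 .2 0 0 -1;0 0 0 0 -1;0 0 0 0 -1'
python3 - <<'E'
from h import *
from bench import read_state, cams
np.set_printoptions(precision=4,suppress=True)
s=read_state();w=cams.camera('side');t=cams.camera('top');pickle.dump((w,t,s),open('11.pkl','wb'));print(s['time'],s['ee_pos'])
w0,_=pickle.load(open('side0.pkl','rb'))
d=cv2.absdiff(w['img'],w0['img']).max(2)[215:285,225:300];m=(d>30).astype(np.uint8)*255
n,l,st,ce=cv2.connectedComponentsWithStats(m)
for i in range(1,n):
    if st[i,4]>25:print('diff',st[i]+[225,215,0,0,0])
g=cv2.cvtColor(w['img'],cv2.COLOR_BGR2GRAY)[226:272:2,232:288:2]
print('\n'.join(' '.join('%3d'%v for v in r) for r in g))
a=np.radians([0,45,90,135,180,225,270,315]);P=np.c_[.514+.033*np.cos(a),-.05+.033*np.sin(a),np.full(8,.063)]
print('rim pred',proj(w,P).round(1).tolist(),'lip',proj(w,[[.468,-.05,.063]]),'bottom',proj(w,np.c_[.514+.02*np.cos(a),-.05+.02*np.sin(a),np.full(8,.035)]).round(1).tolist())
E
```

```text
time: 27.3
ee_pos: [0.4359, 0.0585, 0.2215]
eef_rot: [0.001, 1.0, 0.0, 0.0]
ft_force: [1.0, 1.4, -0.7]
width: 0.0003
grip_force: 0.0
time: 27.7
ee_pos: [0.417, 0.1373, 0.2213]
eef_rot: [-0.0, 1.0, -0.0, -0.0]
ft_force: [-0.7, -1.0, 0.0]
width: 0.0001
grip_force: 0.0
27.7 [0.417  0.1373 0.2213]
diff [253 235  21  15 209]
diff [225 240  54  37 745]
192 193 192 193 191 192 192 189 190 192 191 190 191 192 192 191 192 191 189 189 191 191 191 192 190 189 189 190
191 193 192 193 192 192 191 191 190 191 192 191 192 191 191 192 192 188 191 190 173 186 183 182 189 189 189 190
190 190 191 190 193 193 191 192 191 192 192 191 189 190 187 186 189 190 192 192 192 194 195 194 192 191 180 178
192 191 192 193 192 192 192 190 189 176 188 193 190 190 182 182 183 185 187 188 191 192 193 193 194 193 190 184
192 191 191 192 189 187 191 191 193 194 193 182 171 171 175 175 175 179 175 173 183 192 194 193 193 192 191 190
191 192 191 189 191 194 192 192 194 189 172 176 172 139 107 102 104 125 167 174 171 176 192 193 193 192 191 191
187 183 181 192 194 194 194 193 190 173 173 159 127 107  97  92  91  98 122 122
[... 1424 characters left out ...]
 190 147 144 133 140 146 146 148 190 193 193 191 191 190 192 192
113 100 157 154 191 192 192 191 190 191 191 193 193 194 195 190 194 194 194 194 193 192 193 191 190 190 191 191
121  90 145 166 183 194 192 194 193 191 192 194 193 193 193 193 192 194 194 193 193 193 193 193 192 192 192 191
129 132 113 141 153 194 194 195 194 194 194 194 194 193 192 192 192 193 194 192 193 193 193 193 192 193 191 193
rim pred [[274.2, 239.0], [266.0, 233.0], [254.4, 232.8], [245.9, 238.4], [245.2, 246.8], [253.4, 253.3], [265.6, 253.6], [274.3, 247.5]] lip [[239.3639 248.4267]] bottom [[268.3, 249.6], [263.5, 245.9], [256.6, 245.7], [251.5, 249.2], [251.2, 254.3], [256.0, 258.2], [263.2, 258.4], [268.3, 254.7]]
```

The measured rim ellipse is 30×20 px, centred at (263,243), and its left and right extremes are at equal rows. The lip is at row 247, against 248 predicted for an upright basket, so it stands level on the pan. The button bottomed at 20 N, so I'm handing in.

```bash
python3 -c "
from bench import workorder
print(workorder.close_job())"
```

```text
the job is handed in; nothing more can be done
None
```

The job is handed in at about 28 s of robot time: the basket was prised free with the lever on the bar, the lever laid flat on the counter, the basket left upright on the scale pan, and the tare button pressed flush.

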